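# Load the vortex mixer's vial head and hold it down in touch mode

### The job

Put the three tall vials from the steel tray into the three empty wells of the vortex mixer's head, so that both rows of three are full and every vial stands upright on the floor of its well. Then run the mixer in touch mode: push the knob in the middle of the head straight down to about half of its 10 mm stroke, clear of the bottom stop, and finish while still holding it there. Do not tip a vial over, and leave the other things where they are.

Things in the scene. Friction and masses are not known exactly. Their poses are not given: they have to be found in the camera images.
- deck (a point): centre of the top face of the vial head: grey block 130 (x) x 122 (y) mm on a bench vortex mixer (white and grey, with dial and switch), about 155 mm above the table. z up, x along the two rows of three wells, y across them. Wells at x = -40, 0, 40 mm, y = -36, 36 mm. Vials of the two rows stand 48 mm apart, those in a row 16 mm: fingers fit across the rows (closing along y), opened little.
- well1 (a point): centre of the mouth of an empty well, at x = -40, y = -36 mm from the deck's centre. Wells are round, 29 mm wide, with a 4 mm bevel at the mouth, 13 mm deep below the deck, flat-floored (dark); a seated vial stands 48 mm above the deck. Axes as the deck's.
- well2 (a point): centre of the mouth of an empty well, at x = -40, y = 36 mm from the deck's centre. Wells are round, 29 mm wide, with a 4 mm bevel at the mouth, 13 mm deep below the deck, flat-floored (dark); a seated vial stands 48 mm above the deck. Axes as the deck's.
- well3 (a point): centre of the mouth of an empty well, at x = 40, y = -36 mm from the deck's centre. Wells are round, 29 mm wide, with a 4 mm bevel at the mouth, 13 mm deep below the deck, flat-floored (dark); a seated vial stands 48 mm above the deck. Axes as the deck's.
- head (a joint): downward stroke of the sprung vial head, in m: 0 at rest (up), 0.010 on its bottom stop. Straight vertical slide; with six vials in it, it takes about 4 N on the knob to start it and 1 N more for each mm; it springs up when let go.
- knob: the fixed hand knob in the middle of the head, black ribbed plastic, 30 mm across, flat top, on a steel stem; it is screwed tight and moves only with the head. Origin at its foot on the deck.
- knob_top (a point): centre of the knob's flat top, 30 mm above the deck (18 mm below the tops of seated vials).
- tray: shallow steel tray 170 (x) x 230 (y) mm, rim 14 mm high, 4 mm floor, on which the vials to load stand, in some places of a 2 x 3 pattern about 76 mm apart along its x and 72 mm apart along its y; fingers fit between them. Fixed. Origin at the centre of its underside.
- vial1_mid (a point): tall amber glass vial to load, standing in the tray: 24 mm in diameter, 61 mm tall in all, straight up to 46 mm above its foot, then a neck and a 20 mm crimped metal cap; 25 to 45 g. Point on its axis, half-way up (30.5 mm above its foot); z along its axis. The three are alike.
- vial2_mid (a point): tall amber glass vial to load, standing in the tray: 24 mm in diameter, 61 mm tall in all, straight up to 46 mm above its foot, then a neck and a 20 mm crimped metal cap; 25 to 45 g. Point on its axis, half-way up (30.5 mm above its foot); z along its axis. The three are alike.
- vial3_mid (a point): tall amber glass vial to load, standing in the tray: 24 mm in diameter, 61 mm tall in all, straight up to 46 mm above its foot, then a neck and a 20 mm crimped metal cap; 25 to 45 g. Point on its axis, half-way up (30.5 mm above its foot); z along its axis. The three are alike.
- vial4_mid (a point): a vial of the same kind, already seated in a well of the head (x = 0, y = -36 mm from the deck's centre). Point on its axis, half-way up; z along its axis.
- vial5_mid (a point): a vial of the same kind, already seated in a well of the head (x = 0, y = +36 mm from the deck's centre). Point on its axis, half-way up; z along its axis.
- vial6_mid (a point): a vial of the same kind, already seated in a well of the head (x = +40, y = +36 mm from the deck's centre). Point on its axis, half-way up; z along its axis.
- short_vial: bystander in the tray: a short amber vial, 22 mm in diameter and 42 mm tall; not to be loaded. Origin under its centre.
- jar: bystander in the tray: white plastic jar, 36 mm in diameter, 52 mm tall. Origin under its centre.
- bottle: bystander: amber bottle, 60 mm in diameter, 135 mm tall, beyond the work. Origin under its centre.
- carton: bystander: medicine carton 50 x 90 x 60 mm, beyond the work. Origin under its centre.
- wipes: bystander: white tub of wipes, 84 mm in diameter, 150 mm tall, beyond the work on the left. Origin under its centre.
- spatula: bystander: counting spatula 190 mm long, lying on the table on the right, beside a blue tablet-counting tray.
Not all that is in view belongs to the job. What is shaped like the part that bears vial3_mid but blue is not meant.

How it is judged:
By the outcome, as a careful person would: the job done as asked, in the order asked, and still so for the second after the job is handed in, while the arm keeps its last pose, push and grip.
It also fails if it takes over 72 s, if anything falls off the work surface, if the arm or the gripper's body presses on something with over 40 N, if the wrist force passes 120 N, or if a joint passes its speed limit or range.

### The arm

A 6-joint arm with a two-finger parallel gripper is mounted at the origin on the work surface. World frame = base frame: x ahead of the robot, y to its left, z up, the work surface at z = 0. Lengths are in m, angles in rad, forces in N, time in s.
With the tool pointing down it reaches from about 0.35 to 0.975 m from the base axis. Payload 4.9 kg.
Tool frame: the origin (TCP) lies on the mounting face of the last link; the fingertips stand 173 mm ahead of it and the grasp point (between the pads) lies ctrl.pinch_z ahead of it (ctrl.pinch_z is the distance from the TCP to the grasp point, in m); z points along the fingers, y is the line along which they close (so a half turn about z gives the same grasp; the last joint's range is limited). The gripper opens to 85 mm and grips with 20 to 120 N. Pads are 22 mm wide; open, the fingers measure 114 mm over their backs; the gripper's body (76 mm by 85 mm) begins 54 mm behind the grasp point. The pads swing forward as they close: fully open they stand 13 mm farther back than shut.
Start: joints at [-1.353, 0.053, 1.613, -0, 1.476, -0.119], TCP at [0.207, -0.59, 0.405] pointing down, gripper open.
Joint ranges: [-3.01, 3.01], [-1.01, 2.22], [0.06, 2.58], [-1.02, 4.17], [0.09, 2.62], [-3.14, 3.14]. Speed limits (rad/s): [2.57, 2.57, 3.14, 3.14, 3.14, 3.14].

### API

Orientations are given as a rotation vector (axis times angle).
In Python, from station import telemetry, eyes, ctrl gives the robot as it stands.
- The arm moves only by the tool apply_moves, never from a script. Its argument "plan" is a list of rows, each a list of 5 numbers: the finger opening in m, from 0 to 0.0854, then the shift along the tool's x, y, z in m, then the turn about the tool's z in rad. In form: [[jaw, x, y, z, roll], ...]. A call has 1 to 12 rows; each row is the pose to reach, as a shift and turn from the pose commanded when the call began, along the tool's axes at that moment; what a row does not reach only later rows make up. A row lasts 1/12 s, in which the tool goes at most 41.7 mm and 7.16 degrees, less where a joint would pass 70% of its speed; a pose out of reach is approached as far as the arm can. A call with a gripper value outside its range is refused whole. The fingers move at their own pace and stop on an object; "newtons" is the grip in N (left out, the last holds). Time passes only in rows, so rows that repeat a pose let the fingers close. It gives the time, the measured TCP pose, the force, the opening and the grip force at its end, in the units of the state.
- telemetry.get_obs(): the state, without advancing time (a new reading comes with each control period).
- eyes.get_image(name): name is "scene" or "top"; returns a dict with "img" (400x640x3 uint8, blue, green, red), "range_z" (400x640 float32, m along the optical axis (not along the pixel's ray), 0 where there is no reading), "K" (3x3 intrinsics, pixels), "pose" (4x4, takes a point from camera to world coordinates). Camera axes: x right, y down, z forward; pixel columns grow to the right and rows downward; lengths in m; the calibration is good to about 2 mm. A picture is of the moment at which its call begins.
- ctrl.finish_job(): hands the job in; it is judged then, once.
Trained networks look in a picture, given as the dict that the camera call returned (one of the last four; its "shot" number tells which), for a name from the list of things; names that differ only in an ending like _2 or _b are one class to them, and where a whole thing is asked for, a point or a joint stands for the part that bears it (a point fixed in the world has none). Each returns a list of dicts, best first, with "confidence" (0 to 1); they miss things now and then, are a little off and sometimes report something else, mostly with a low value. They report only what shows in the picture. A call takes as long as a camera call. They do not tell look-alikes from the thing itself.
- eyes.search_frame(thing, picture): "box" ([left, top, right, bottom] in pixels, round what is visible of it).
- eyes.outline_of(thing, picture): "region" (400x640 bool, what is visible of it) and "box" ([left, top, right, bottom] in pixels, round what is visible of it).
- eyes.tip_of(thing, picture): "point" ([column, row] in pixels: a listed point, or the origin of a listed thing).
The state is a dict: "t": time; "q": joint angles; "dq": joint speeds; "effort": joint torques, N m; "tool_pos": TCP position; "tool_rot": TCP orientation; "contact_force": force on the tool from outside, world axes, zero at the start; "wrist_torque": the same for the moment, N m; "opening": finger opening in m; "grip_force": force on a finger pad.
Only numpy, scipy, OpenCV 4.12 (cv2) and the standard library are available. Lean on these libraries where they do the work, as an engineer would, in place of code of your own. Each camera call takes 0.05 s, during which the arm holds its last target. There are 200 camera calls.

## Working session

There is one attempt and no reset: what is moved stays moved. The work goes in short steps, Python scripts to look and compute and a tool call to move; the robot and the scene stay as the last step left them, time stands still between calls to the robot, and variables do not carry over. Pictures are saved under pics/ and viewed, at most 10 in all, crops included, and the job is handed in when it is done.

Besides the shell and the picture viewer there is one more tool, called after ">>>" by a JSON object that holds its "name" and its "arguments", one argument or row to a line. apply_moves: Moves the arm, as the interface text tells. Its arguments: {"type":"object","properties":{"plan":{"type":"array","items":{"type":"array","items":{"type":"number"}}},"newtons":{"type":"number"}},"required":["plan"]}

```bash
mkdir -p pics; ls
python3 - <<'E'
from station import telemetry, eyes, ctrl
import cv2,numpy as np
print(ctrl.pinch_z); o=telemetry.get_obs(); print({k:np.round(v,3).tolist() for k,v in o.items()})
a=eyes.get_image("scene");b=eyes.get_image("top")
for n,d in(("scene",a),("top",b)):
    cv2.imwrite(f"pics/{n}0.png",d["img"]);print(n,np.round(d["K"],1).tolist(),np.round(d["pose"],3).tolist())
E
```

```text
pics
0.1547
{'t': 0.0, 'q': [-1.353, 0.053, 1.614, 0.0, 1.476, -0.119], 'dq': [-0.0, -0.001, -0.001, -0.001, -0.0, 0.0], 'effort': [-0.002, -39.369, -37.017, -0.0, 0.007, -0.0], 'tool_pos': [0.206, -0.59, 0.403], 'tool_rot': [-3.095, -0.526, 0.0], 'contact_force': [-0.067, -0.502, -1.227], 'wrist_torque': [-0.015, -0.023, 0.048], 'grip_force': 0.0, 'opening': 0.085}
scene [[477.8, 0.0, 314.0], [0.0, 477.8, 195.3], [0.0, 0.0, 1.0]] [[0.622, 0.429, -0.655, 1.239], [0.783, -0.318, 0.535, -0.62], [0.021, -0.846, -0.533, 0.742], [0.0, 0.0, 0.0, 1.0]]
top [[384.3, 0.0, 316.9], [0.0, 384.3, 198.9], [0.0, 0.0, 1.0]] [[-0.026, -0.985, 0.171, 0.332], [-1.0, 0.026, -0.004, -0.028], [-0.0, -0.171, -0.985, 1.212], [0.0, 0.0, 0.0, 1.0]]
```

View pics/scene0.png

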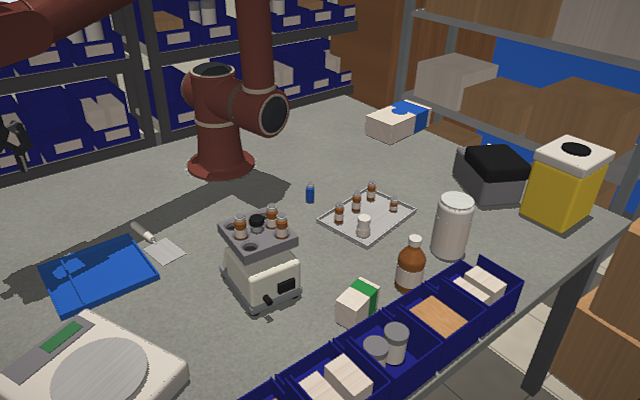

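View pics/top0.png

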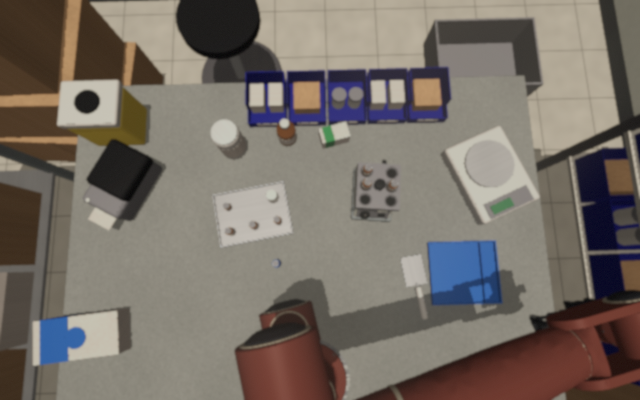

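The scene view shows the tray: three tall vials near the robot at (339,212), (356,202) and (371,190), the short vial at (394,205) and the jar at (363,225). The mixer head is around (258,232). In the top view the tall vials are about (230,231), (254,225) and (278,220), the mixer is at (377,187), and the blue look-alike is at (277,263).

```bash
cat > h.py <<'E'
from station import telemetry, eyes, ctrl
import cv2,numpy as np
from scipy.spatial.transform import Rotation as R
def ray(d,p):
    v=np.linalg.inv(d["K"])@[p[0],p[1],1]; P=d["pose"]; return P[:3,3],P[:3,:3]@v
def atz(d,p,z):
    o,v=ray(d,p); return o+v*(z-o[2])/v[2]
def tri(ds,ps):
    A=np.zeros((3,3));b=np.zeros(3)
    for d,p in zip(ds,ps):
        o,v=ray(d,p);v=v/np.linalg.norm(v);M=np.eye(3)-np.outer(v,v);A+=M;b+=M@o
    x=np.linalg.solve(A,b); return x
def cloud(d):
    z=d["range_z"];v,u=np.mgrid[:400,:640]
    c=np.stack([u*z,v*z,z],-1)@np.linalg.inv(d["K"]).T
    return c@d["pose"][:3,:3].T+d["pose"][:3,3]
def go(p,yaw=None,o=None):
    """shift in tool axes bringing grasp point to world p, roll so that closing axis lies along yaw"""
    o=o or telemetry.get_obs(); Rt=R.from_rotvec(o["tool_rot"]).as_matrix()
    g=np.array(o["tool_pos"])+Rt[:,2]*ctrl.pinch_z
    s=Rt.T@(np.array(p)-g); r=0
    if yaw is not None:
        c=Rt.T@[np.cos(yaw),np.sin(yaw),0]; r=-np.arctan2(c[0],c[1]); r=(r+np.pi/2)%np.pi-np.pi/2
    return np.round(s,4),round(r,4)
E
python3 - <<'E'
from h import *
a=eyes.get_image("scene");b=eyes.get_image("top")
for n in ["deck","knob_top","well1","well2","well3","vial1_mid","vial4_mid","vial5_mid","vial6_mid","short_vial","jar","tray"]:
    for nm,d,in(("S",a),("T",b)):
        print(n,nm,[(np.round(r["point"],1).tolist(),round(r["confidence"],2)) for r in eyes.tip_of(n,d)[:5]])
c=cloud(b); m=(abs(c[...,2]-.155)<.008)&(abs(c[...,0]-.35)<.4); 
u,v=np.nonzero(m)[::-1]; k=(abs(u-377)<40)&(abs(v-187)<40); pts=c[v[k],u[k]]
print(k.sum(),pts.mean(0),cv2.minAreaRect(pts[:,:2].astype(np.float32)*1000),np.median(pts[:,2]))
cs=cloud(a); m=(abs(cs[...,2]-.155)<.006); m[:,:200]=0;m[:,310:]=0;m[:200]=0;m[265:]=0
p=cs[m];print(len(p),cv2.minAreaRect(p[:,:2].astype(np.float32)*1000),np.median(p[:,2]))
t=np.hstack([cv2.resize(a["img"][170:310,200:420],None,fx=2.2,fy=2.2,interpolation=2)])
t2=cv2.resize(b["img"][150:270,200:410],(484,277),interpolation=2)
cv2.imwrite("pics/z.png",np.vstack([t,t2]))
E
```

```text
deck S [([259.8, 232.4], 0.9)]
deck T [([253.2, 226.3], 0.46), ([368.2, 182.5], 0.43)]
knob_top S [([255.8, 214.6], 0.52)]
knob_top T [([383.7, 180.6], 0.69)]
well1 S [([250.5, 245.1], 0.91), ([264.9, 214.7], 0.78), ([231.5, 226.5], 0.74)]
well1 T [([367.9, 199.9], 0.77), ([392.3, 202.4], 0.65), ([395.7, 173.2], 0.58)]
well2 S [([250.5, 245.1], 0.91), ([264.9, 214.7], 0.78), ([231.5, 226.5], 0.74)]
well2 T [([367.9, 199.9], 0.77), ([392.3, 202.4], 0.65), ([395.7, 173.2], 0.58)]
well3 S [([250.5, 245.1], 0.91), ([264.9, 214.7], 0.78), ([231.5, 226.5], 0.74)]
well3 T [([367.9, 199.9], 0.77), ([392.3, 202.4], 0.65), ([395.7, 173.2], 0.58)]
vial1_mid S [([373.1, 190.2], 0.6)]
vial1_mid T [([230.8, 230.8], 0.54)]
vial4_mid S [([240.6, 224.4], 0.8)]
vial4_mid T [([390.5, 188.0], 0.46)]
vial5_mid S [([256.5, 231.9], 0.58), ([269.7, 217.1], 0.56)]
vial5_mid T [([367.4, 182.8], 0.63), ([381.7, 181.5], 0.62), ([377.8, 182.7], 0.34)]
vial6_mid S [([227.7, 225.4], 0.64), ([285.0, 226.8], 0.57)]
vial6_mid T [([366.2, 170.5], 0.41)]
short_vial S [([390.4, 210.3], 0.48)]
short_vial T [([227.5, 209.2], 0.57)]
jar S [([364.1, 233.1], 0.71), ([256.3, 216.2], 0.33), ([357.7, 202.2], 0.25)]
jar T [([274.9, 195.9], 0.53), ([365.3, 200.3], 0.19)]
tray S [([367.8, 217.8], 0.63)]
tray T [([255.4, 212.9], 0.75)]
1396 [ 0.5473519  -0.20466297  0.15542491] ((550.56787109375, -205.2694549560547), (122.53490447998047, 131.7806396484375), 84.79586791992188) 0.15556327130462244
1491 ((549.4878540039062, -209.43377685546875), (123.55199432373047, 134.46641540527344), 84.58397674560547) 0.1548202085745214
```

View pics/z.png

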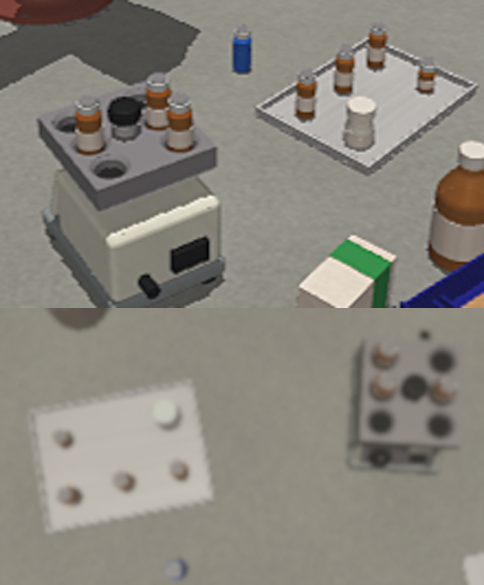

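The crop shows empty wells at the scene-view left (67,125) and front (110,168), plus one hidden behind the vials. In the top view the empty wells are at (380,420), (440,425) and (440,360) and the seated vials at (385,352), (383,385) and (443,388). That puts deck yaw near -5°. Next I'll use depth on the caps and knob for finer positions.

Run:
```python
from h import *
a=eyes.get_image("scene");b=eyes.get_image("top")
def blobs(c,lo,hi,box):
    x,y,z=c[...,0],c[...,1],c[...,2]
    m=((z>lo)&(z<hi)&(x>box[0])&(x<box[1])&(y>box[2])&(y<box[3])).astype(np.uint8)
    n,l=cv2.connectedComponents(m,connectivity=4)
    for i in range(1,n):
        p=c[l==i]
        if len(p)>8: print("  ",len(p),np.round((p.max(0)+p.min(0))/2*1000,1)[:2],np.round(p.mean(0)*1000,1),np.round(np.ptp(p,0)*1000))
for nm,d in(("S",a),("T",b)):
    c=cloud(d)
    print(nm,"tray");blobs(c,.056,.072,(.3,.7,-.02,.35))
    print(nm,"seat");blobs(c,.196,.21,(.4,.7,-.35,-.05))
    print(nm,"knob");blobs(c,.180,.19,(.53,.57,-.23,-.18))
wells=[atz(b,p,.155)for p in([392.3,202.4],[367.9,199.9],[395.7,173.2])]+[atz(a,p,.155)for p in([231.5,226.5],[264.9,214.7],[250.5,245.1])]
print(np.round(np.array(wells)*1000,1))
ctr=np.array([.550,-.2073]);ps=-.0915;Q=np.array([[np.cos(ps),-np.sin(ps)],[np.sin(ps),np.cos(ps)]])
for n,w in dict(w1=(-40,-36),w2=(-40,36),w3=(40,-36),v4=(0,-36),v5=(0,36),v6=(40,36)).items(): print(n,np.round((ctr+Q@np.array(w)/1000)*1000,1))
```

```text
S tray
   38 [446.1 232.4] [446.6 231.3  62.6] [21. 18. 11.]
   24 [342.4  91.5] [343.7  90.7  59.6] [16. 17.  8.]
   39 [462.9 158.2] [464.6 157.9  62.5] [22. 21. 11.]
   45 [477.   86.1] [477.5  84.6  62.4] [17. 18. 12.]
   15 [562.1  98.1] [561.3  99.   56.9] [12. 22.  2.]
S seat
   62 [ 554.3 -174. ] [ 555.8 -175.   201.3] [18. 19.  9.]
   65 [ 594.5 -176.1] [ 595.6 -178.8  201.2] [18. 22.  9.]
   69 [ 546.8 -245.4] [ 548.7 -246.8  201.3] [20. 19.  9.]
S knob
   23 [ 555.5 -183. ] [ 556.8 -183.3  185.5] [15.  5.  9.]
   121 [ 551.3 -209.5] [ 552.3 -210.9  184.4] [31. 30.  8.]
T tray
   34 [689.5 224.2] [686.  220.5  64. ] [20. 55. 16.]
   57 [551.5 106.1] [550.9 105.9  58.1] [31. 25.  5.]
   36 [475.  91.] [474.8  91.4  64.6] [16. 18. 13.]
   32 [461.7 164.4] [461.5 164.2  65.5] [15. 15.  9.]
   36 [444.1 237.2] [444.2 237.4  65.4] [18. 18. 12.]
   33 [344.5  95.6] [344.4  96.4  60.8] [15. 18.  7.]
T seat
   44 [ 592.9 -172.8] [ 592.3 -172.6  202.9] [18. 19. 10.]
   45 [ 552.8 -169. ] [ 552.5 -168.8  203. ] [17. 17. 10.]
   45 [ 547.  -241.3] [ 545.9 -240.7  203. ] [19. 17.  9.]
T knob
   94 [ 550.6 -205.8] [ 549.9 -204.9  185.3] [29. 30. 10.]
[[ 500.2 -243.   155. ]
 [ 509.  -175.4  155. ]
 [ 583.4 -257.6  155. ]
 [ 510.5 -244.4  155. ]
 [ 515.8 -165.2  155. ]
 [ 586.9 -246.1  155. ]]
w1 [ 506.9 -239.5]
w2 [ 513.5 -167.8]
w3 [ 586.5 -246.8]
v4 [ 546.7 -243.1]
v5 [ 553.3 -171.5]
v6 [ 593.1 -175.1]
```

Run:
```python
from h import *
print(go([.4755,.0885,.262],np.pi/2-.0915))
print(go([.36,-.2,.262]))
```

```text
(array([ 0.478 , -0.5514, -0.012 ]), np.float64(0.4283))
(array([ 0.2737, -0.3172, -0.012 ]), 0)
```

>>> {"name": "apply_moves", "arguments": {
  "plan": [
    [0.085,0.478,-0.551,-0.015,0.428],
    [0.085,0.478,-0.551,-0.015,0.428],
    [0.085,0.478,-0.551,-0.015,0.428],
    [0.085,0.478,-0.551,-0.015,0.428],
    [0.085,0.478,-0.551,-0.015,0.428],
    [0.06,0.478,-0.551,-0.015,0.428],
    [0.06,0.478,-0.551,-0.015,0.428],
    [0.06,0.478,-0.551,-0.015,0.428],
    [0.06,0.478,-0.551,-0.015,0.428],
    [0.06,0.478,-0.551,-0.015,0.428],
    [0.06,0.478,-0.551,-0.015,0.428],
    [0.06,0.478,-0.551,-0.015,0.428]
  ],
  "newtons": 30
}}

```text
t: 2.5
tool_pos: [0.3909, -0.1232, 0.4155]
tool_rot: [3.138, -0.144, 0.002]
contact_force: [0.8, -0.3, -0.2]
opening: 0.0602
grip_force: 0.0
```

Run:
```python
from h import *
print(go([.4755,.0885,.262],np.pi/2-.0915)); print(telemetry.get_obs()["opening"])
```

```text
(array([ 0.0646, -0.2187, -0.0013]), np.float64(-0.0002))
0.060185315050790764
```

>>> {"name": "apply_moves", "arguments": {
  "plan": [
    [0.06,0.065,-0.219,0,0],
    [0.06,0.065,-0.219,0,0],
    [0.06,0.065,-0.219,0,0],
    [0.06,0.065,-0.219,0,0],
    [0.06,0.065,-0.219,0,0],
    [0.06,0.065,-0.219,0,0],
    [0.06,0.065,-0.219,0,0],
    [0.06,0.065,-0.219,0,0],
    [0.06,0.065,-0.219,0,0]
  ]
}}

```text
t: 3.25
tool_pos: [0.4755, 0.0867, 0.4149]
tool_rot: [3.138, -0.143, -0.0]
contact_force: [0.1, -0.4, -0.2]
opening: 0.06
grip_force: 0.0
```

Run:
```python
from h import *
print(go([.4755,.0885,.262],np.pi/2-.0915)); print(telemetry.get_obs()["contact_force"])
print("down",go([.4755,.0885,.040]))
a=eyes.get_image("scene");b=eyes.get_image("top")
cv2.imwrite("pics/c.png",np.vstack([cv2.resize(a["img"][90:250,280:440],None,fx=3,fy=3),]));
```

```text
(array([-0.0001, -0.0019, -0.0018]), np.float64(0.0002))
[ 0.06862679 -0.4069429  -0.21875044]
down (array([-0.    , -0.002 ,  0.2202]), 0)
```

View pics/c.png

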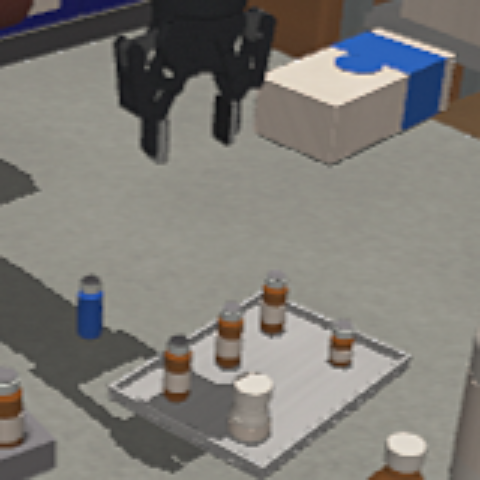

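The open gripper stands above the tray's nearest-mixer tall vial (crop (178,370)), clear of the jar at (250,410). Descending to grasp it.

>>> {"name": "apply_moves", "arguments": {
  "plan": [
    [0.056,0,-0.002,0.041,0],
    [0.056,0,-0.002,0.082,0],
    [0.056,0,-0.002,0.123,0],
    [0.056,0,-0.002,0.16,0],
    [0.056,0,-0.002,0.19,0],
    [0.056,0,-0.002,0.21,0],
    [0.056,0,-0.002,0.22,0],
    [0.056,0,-0.002,0.22,0],
    [0.02,0,-0.002,0.22,0],
    [0.02,0,-0.002,0.22,0],
    [0.02,0,-0.002,0.22,0],
    [0.02,0,-0.002,0.22,0]
  ],
  "newtons": 25
}}

```text
t: 4.35
tool_pos: [0.477, 0.0889, 0.1974]
tool_rot: [-3.138, 0.143, -0.007]
contact_force: [-1.3, -0.4, 4.1]
opening: 0.0231
grip_force: 24.9
```

>>> {"name": "apply_moves", "arguments": {
  "plan": [
    [0.02,0,0,0,0],
    [0.02,0,0,0,0],
    [0.02,0,0,0,0]
  ]
}}

```text
t: 4.6
tool_pos: [0.4771, 0.0889, 0.1974]
tool_rot: [3.138, -0.143, 0.007]
contact_force: [-0.4, -0.5, 7.2]
opening: 0.023
grip_force: 25.1
```

>>> {"name": "apply_moves", "arguments": {
  "plan": [
    [0.02,0,0,-0.02,0],
    [0.02,0,0,-0.06,0],
    [0.02,0,0,-0.1,0],
    [0.02,0,0,-0.14,0],
    [0.02,0,0,-0.18,0],
    [0.02,0,0,-0.22,0],
    [0.02,0,0,-0.24,0],
    [0.02,0,0,-0.24,0]
  ]
}}

```text
t: 5.27
tool_pos: [0.4764, 0.0891, 0.4428]
tool_rot: [-3.137, 0.143, -0.02]
contact_force: [0.2, -0.3, -0.4]
opening: 0.0231
grip_force: 24.7
```

Run:
```python
from h import *
o=telemetry.get_obs();print(o["tool_pos"],o["tool_rot"],o["contact_force"],o["grip_force"],o["opening"])
print(go([.5135,-.168,.280],np.pi/2-.0915))
```

```text
[0.47641232 0.0891056  0.44275085] [-3.13719874  0.1426754  -0.01997317] [ 0.22539619 -0.25133772 -0.4319321 ] 24.747977256774902 0.023067363764635935
(array([0.0582, 0.2529, 0.0084]), np.float64(0.0006))
```

>>> {"name": "apply_moves", "arguments": {
  "plan": [
    [0.02,0.008,0.036,0,0],
    [0.02,0.017,0.073,0,0],
    [0.02,0.026,0.11,0,0],
    [0.02,0.034,0.147,0,0],
    [0.02,0.043,0.184,0,0],
    [0.02,0.05,0.216,0,0],
    [0.02,0.055,0.24,0,0],
    [0.02,0.058,0.253,0,0],
    [0.02,0.058,0.253,0,0],
    [0.02,0.058,0.253,0,0]
  ]
}}

```text
t: 6.1
tool_pos: [0.5104, -0.1682, 0.4342]
tool_rot: [-3.137, 0.144, 0.002]
contact_force: [0.0, -0.5, 0.3]
opening: 0.0232
grip_force: 24.8
```

```bash
cat >> h.py <<'E'
def held(seg=None):
    """world position of held vial's cap: lowest-risk view via depth near gripper"""
    o=telemetry.get_obs(); print({k:np.round(o[k],4).tolist() for k in("t","tool_pos","tool_rot","contact_force","opening","grip_force")})
    return o
E
python3 - <<'E'
from h import *
o=held(); print(go([.5135,-.168,.280],np.pi/2-.0915))
a=eyes.get_image("scene");b=eyes.get_image("top")
cv2.imwrite("pics/d.png",np.hstack([cv2.resize(a["img"][120:270,190:330],(420,450)),cv2.resize(b["img"][130:230,330:420],(380,450))]))
print([(np.round(r["point"],1).tolist(),round(r["confidence"],2)) for r in eyes.tip_of("vial1_mid",a)[:6]])
# amber foot of held vial in scene: box of region
for r in eyes.outline_of("vial1_mid",a)[:6]: print(np.round(r["box"]),round(r["confidence"],2))
E
```

```text
{'t': 6.1, 'tool_pos': [0.5104, -0.1682, 0.4342], 'tool_rot': [-3.137, 0.1442, 0.0019], 'contact_force': [0.0477, -0.5092, 0.314], 'opening': 0.0232, 'grip_force': 24.8064}
(array([ 0.0033, -0.0003, -0.0005]), np.float64(-0.0004))
[([372.3, 190.0], 0.45)]
[369. 180. 377. 199.] 0.73
```

View pics/d.png

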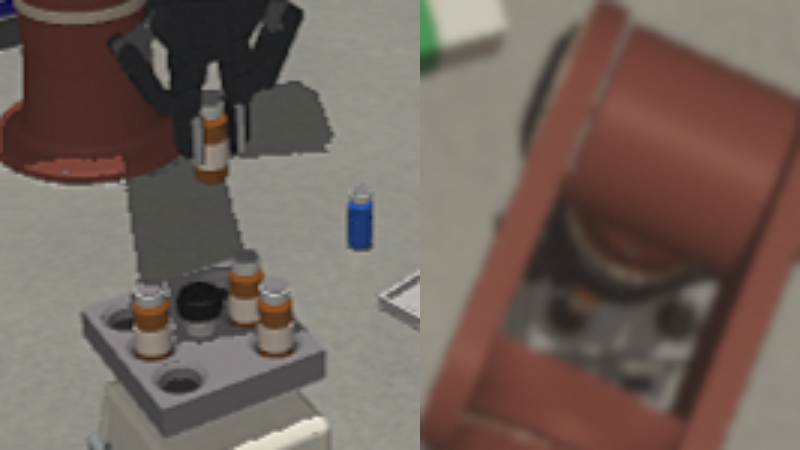

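The held vial hangs upright between the pads (left panel, about (212,150)), and the three seated vials are undisturbed. I'll measure the held vial against the seated ones in the same camera so the bias cancels.

```bash
cat >> h.py <<'E'
from scipy.optimize import least_squares
def axis(c,x,y,zlo,zhi,r=.012,w=.017):
    m=(abs(c[...,0]-x)<w)&(abs(c[...,1]-y)<w)&(c[...,2]>zlo)&(c[...,2]<zhi); p=c[m]
    f=least_squares(lambda q:np.hypot(p[:,0]-q[0],p[:,1]-q[1])-r,[x,y],loss="soft_l1",f_scale=.002)
    return np.round(f.x*1000,1),len(p),np.round(np.sqrt(np.mean(f.fun**2))*1000,1)
E
python3 - <<'E'
from h import *
c=cloud(eyes.get_image("scene"))
print("held",axis(c,.512,-.168,.243,.259))
for n,x,y in(("v4",.547,-.243),("v5",.553,-.1715),("v6",.593,-.175)): print(n,axis(c,x,y,.163,.198,))
for n,x,y in(("A",.445,.2345),("B",.4625,.1615)): print(n,axis(c,x,y,.012,.048,))
print(axis(c,.55,-.208,.172,.182,.015,.02))
E
```

```text
held (array([ 506.3, -167.5]), 64, np.float64(1.0))
v4 (array([ 545.4, -244.4]), 180, np.float64(1.6))
v5 (array([ 551.8, -172.6]), 146, np.float64(1.5))
v6 (array([ 591.9, -176.5]), 180, np.float64(1.6))
A (array([443.8, 234.9]), 92, np.float64(1.8))
B (array([461.2, 161.6]), 103, np.float64(1.6))
(array([ 549.5, -209.5]), 67, np.float64(1.3))
```

>>> {"name": "apply_moves", "arguments": {
  "plan": [
    [0.02,0.005,0.001,0.02,0],
    [0.02,0.005,0.001,0.045,0],
    [0.02,0.005,0.001,0.065,0],
    [0.02,0.005,0.001,0.074,0],
    [0.02,0.005,0.001,0.074,0],
    [0.02,0.005,0.001,0.074,0]
  ]
}}

```text
t: 6.85
tool_pos: [0.5155, -0.1693, 0.3613]
tool_rot: [-3.138, 0.142, 0.0]
contact_force: [0.6, -0.4, 0.3]
opening: 0.0232
grip_force: 24.8
```

Run:
```python
from h import *
o=held();a=eyes.get_image("scene");c=cloud(a)
for hi in(.176,.181,.186): print("held",axis(c,.511,-.168,.165,hi))
print("v5",axis(c,.553,-.1715,.163,.198,),axis(c,.553,-.1715,.163,.18))
cv2.imwrite("pics/e.png",cv2.resize(a["img"][165:265,200:320],(720,600)))
```

```text
{'t': 6.85, 'tool_pos': [0.5155, -0.1693, 0.3613], 'tool_rot': [-3.1383, 0.1421, 0.0001], 'contact_force': [0.5539, -0.3917, 0.2914], 'opening': 0.0232, 'grip_force': 24.7997}
held (array([ 510.6, -169.2]), 21, np.float64(1.2))
held (array([ 511.2, -169.5]), 37, np.float64(1.5))
held (array([ 511.5, -169.8]), 56, np.float64(1.5))
v5 (array([ 552.1, -172.8]), 147, np.float64(1.5)) (array([ 552.6, -173.1]), 61, np.float64(1.1))
```

View pics/e.png

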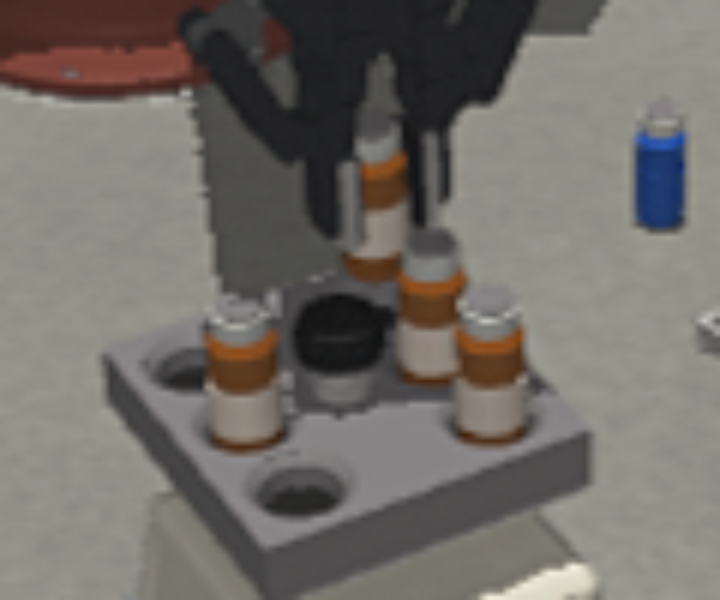

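The held vial (about (375,200) in the crop) is just above well2, behind seated vial5, and measures within 1.5 mm of the target. Lowering it in.

>>> {"name": "apply_moves", "arguments": {
  "plan": [
    [0.02,0.001,0,0.006,0],
    [0.02,0.001,0,0.012,0],
    [0.02,0.001,0,0.018,0],
    [0.02,0.001,0,0.022,0],
    [0.02,0.001,0,0.025,0],
    [0.02,0.001,0,0.025,0]
  ]
}}

```text
t: 7.4
tool_pos: [0.5163, -0.1699, 0.3356]
tool_rot: [-3.138, 0.143, 0.001]
contact_force: [1.3, -0.6, -0.1]
opening: 0.0234
grip_force: 24.8
```

>>> {"name": "apply_moves", "arguments": {
  "plan": [
    [0.02,0,0,0.001,0],
    [0.02,0,0,0.002,0],
    [0.02,0,0,0.002,0]
  ]
}}

```text
t: 7.65
tool_pos: [0.5166, -0.1699, 0.335]
tool_rot: [3.138, -0.143, 0.001]
contact_force: [-1.0, 0.7, 5.2]
opening: 0.0231
grip_force: 25.3
```

>>> {"name": "apply_moves", "arguments": {
  "plan": [
    [0.036,0,0,-0.001,0],
    [0.036,0,0,-0.001,0],
    [0.036,0,0,-0.001,0],
    [0.036,0,0,-0.03,0],
    [0.036,0,0,-0.07,0],
    [0.036,0,0,-0.11,0],
    [0.036,0,0,-0.11,0]
  ]
}}

```text
t: 8.23
tool_pos: [0.5174, -0.1703, 0.454]
tool_rot: [3.132, -0.143, 0.022]
contact_force: [1.4, 0.2, 2.0]
opening: 0.0364
grip_force: 0.0
```

Run:
```python
from h import *
o=held();a=eyes.get_image("scene");c=cloud(a)
print("w2",axis(c,.512,-.169,.163,.186)); m=(abs(c[...,0]-.512)<.014)&(abs(c[...,1]+.169)<.014)&(c[...,2]<.23); print(c[m][:,2].max())
# grasp B: vial at ~ (.462,.1625); observed offset held-vs-tool in scene measure
print(go([.4615,.1625,.262],np.pi/2-.0915))
```

```text
{'t': 8.2333, 'tool_pos': [0.5174, -0.1703, 0.454], 'tool_rot': [3.1322, -0.1428, 0.0221], 'contact_force': [1.4168, 0.1731, 1.9895], 'opening': 0.0364, 'grip_force': 0.0}
w2 (array([ 512.9, -170.5]), 90, np.float64(1.3))
0.2043860666987024
(array([-0.0876, -0.3269,  0.0314]), np.float64(0.0004))
```

>>> {"name": "apply_moves", "arguments": {
  "plan": [
    [0.056,-0.01,-0.04,0,0],
    [0.056,-0.02,-0.08,0,0],
    [0.056,-0.03,-0.12,0,0],
    [0.056,-0.04,-0.16,0,0],
    [0.056,-0.05,-0.2,0.01,0],
    [0.056,-0.06,-0.238,0.03,0],
    [0.056,-0.07,-0.272,0.05,0],
    [0.056,-0.078,-0.3,0.075,0],
    [0.056,-0.085,-0.32,0.1,0],
    [0.056,-0.085,-0.327,0.11,0],
    [0.056,-0.085,-0.327,0.11,0],
    [0.056,-0.085,-0.327,0.11,0]
  ]
}}

```text
t: 9.28
tool_pos: [0.4615, 0.1633, 0.3332]
tool_rot: [3.137, -0.142, -0.003]
contact_force: [0.0, -0.6, 0.2]
opening: 0.0558
grip_force: 0.0
```

Run:
```python
from h import *
o=held();print(go([.464,.1625,.040],np.pi/2-.0915))
```

```text
{'t': 9.2833, 'tool_pos': [0.4615, 0.1633, 0.3332], 'tool_rot': [3.1373, -0.1424, -0.0027], 'contact_force': [0.0129, -0.5576, 0.1816], 'opening': 0.0558, 'grip_force': 0.0}
(array([0.003 , 0.0002, 0.1385]), np.float64(0.0008))
```

>>> {"name": "apply_moves", "arguments": {
  "plan": [
    [0.056,0.002,0,0.04,0],
    [0.056,0.002,0,0.08,0],
    [0.056,0.002,0,0.11,0],
    [0.056,0.002,0,0.13,0],
    [0.056,0.002,0,0.138,0],
    [0.056,0.002,0,0.138,0],
    [0.02,0.002,0,0.138,0],
    [0.02,0.002,0,0.138,0],
    [0.02,0.002,0,0.138,0],
    [0.02,0.002,0,0.138,0],
    [0.02,0.002,0,0.138,0]
  ]
}}

```text
t: 10.2
tool_pos: [0.4649, 0.1635, 0.1986]
tool_rot: [-3.138, 0.143, -0.008]
contact_force: [-0.5, -1.9, 6.8]
opening: 0.0231
grip_force: 24.7
```

>>> {"name": "apply_moves", "arguments": {
  "plan": [
    [0.02,0,0,0,0],
    [0.02,0,0,0,0]
  ]
}}

```text
t: 10.37
tool_pos: [0.465, 0.1635, 0.1986]
tool_rot: [-3.138, 0.143, -0.008]
contact_force: [0.0, -1.7, 6.1]
opening: 0.0228
grip_force: 24.7
```

>>> {"name": "apply_moves", "arguments": {
  "plan": [
    [0.02,0,0,-0.02,0],
    [0.02,0,0,-0.06,0],
    [0.02,0,0,-0.1,0],
    [0.02,0,0,-0.14,0],
    [0.02,0,0,-0.18,0],
    [0.02,0,0,-0.22,0],
    [0.02,0,0,-0.24,0],
    [0.02,0,0,-0.245,0]
  ]
}}

```text
t: 11.03
tool_pos: [0.4638, 0.1636, 0.4478]
tool_rot: [-3.136, 0.143, -0.017]
contact_force: [0.2, -0.0, 0.4]
opening: 0.0231
grip_force: 24.8
```

Run:
```python
from h import *
o=held();print(go([.510,-.2416,.435-.1547],np.pi/2-.0915))
```

```text
{'t': 11.0333, 'tool_pos': [0.4638, 0.1636, 0.4478], 'tool_rot': [-3.1357, 0.1426, -0.0167], 'contact_force': [0.2255, -0.0193, 0.3638], 'opening': 0.0231, 'grip_force': 24.765}
(array([0.081 , 0.3998, 0.0124]), np.float64(0.0006))
```

>>> {"name": "apply_moves", "arguments": {
  "plan": [
    [0.02,0.007,0.036,0,0],
    [0.02,0.015,0.074,0,0],
    [0.02,0.023,0.112,0,0],
    [0.02,0.031,0.15,0,0],
    [0.02,0.039,0.188,0,0],
    [0.02,0.047,0.226,0,0],
    [0.02,0.055,0.264,0,0],
    [0.02,0.062,0.302,0,0],
    [0.02,0.069,0.34,0,0],
    [0.02,0.076,0.372,0,0],
    [0.02,0.082,0.392,0,0],
    [0.02,0.082,0.4,0,0]
  ]
}}

```text
t: 12.03
tool_pos: [0.5085, -0.245, 0.4389]
tool_rot: [-3.137, 0.148, 0.004]
contact_force: [-0.2, 0.8, -0.5]
opening: 0.0231
grip_force: 24.8
```

>>> {"name": "apply_moves", "arguments": {
  "plan": [
    [0.02,0,0,0.02,0],
    [0.02,0,0,0.045,0],
    [0.02,0,0,0.065,0],
    [0.02,0,0,0.076,0],
    [0.02,0,0,0.076,0],
    [0.02,0,0,0.076,0]
  ]
}}

```text
t: 12.53
tool_pos: [0.5086, -0.2418, 0.3643]
tool_rot: [-3.137, 0.142, 0.002]
contact_force: [0.5, 0.8, -0.0]
opening: 0.0229
grip_force: 24.8
```

Run:
```python
from h import *
o=held();a=eyes.get_image("scene");c=cloud(a)
print(go([.510,-.2416,.3363-.1547]))
for hi in(.180,.185): print("held",axis(c,.506,-.2405,.167,hi))
print("w2",axis(c,.512,-.169,.163,.186),"v4",axis(c,.547,-.243,.163,.18))
cv2.imwrite("pics/f.png",cv2.resize(a["img"][165:265,200:320],(600,500)))
```

```text
{'t': 12.5333, 'tool_pos': [0.5086, -0.2418, 0.3643], 'tool_rot': [-3.1374, 0.1421, 0.0023], 'contact_force': [0.5338, 0.7638, -0.0011], 'opening': 0.0229, 'grip_force': 24.8196}
(array([ 0.0009, -0.0006,  0.0295]), 0)
held (array([ 503.7, -242. ]), 27, np.float64(1.2))
held (array([ 503.8, -242. ]), 47, np.float64(1.3))
w2 (array([ 512.9, -170.5]), 90, np.float64(1.3)) v4 (array([ 545.8, -244.8]), 86, np.float64(1.0))
```

View pics/f.png

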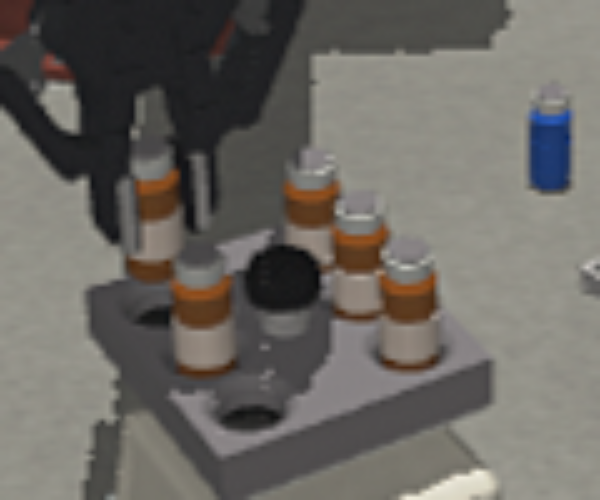

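Vial 2 hangs above the left well at (155,300), row y=-36. Row y=+36 is full, with its vials upright at (312,210), (358,255) and (408,305). I'll correct +2 mm in x and lower it.

>>> {"name": "apply_moves", "arguments": {
  "plan": [
    [0.02,0.002,-0.001,0.004,0],
    [0.02,0.002,-0.001,0.01,0],
    [0.02,0.002,-0.001,0.016,0],
    [0.02,0.002,-0.001,0.022,0],
    [0.02,0.002,-0.001,0.026,0],
    [0.02,0.002,-0.001,0.029,0],
    [0.02,0.002,-0.001,0.029,0]
  ]
}}

```text
t: 13.17
tool_pos: [0.5108, -0.2416, 0.336]
tool_rot: [-3.138, 0.143, 0.001]
contact_force: [-0.3, 1.4, 5.5]
opening: 0.0227
grip_force: 25.2
```

>>> {"name": "apply_moves", "arguments": {
  "plan": [
    [0.036,0,0,-0.001,0],
    [0.036,0,0,-0.001,0],
    [0.036,0,0,-0.001,0],
    [0.036,0,0,-0.03,0],
    [0.036,0,0,-0.07,0],
    [0.036,0,0,-0.1,0],
    [0.036,0,0,-0.1,0],
    [0.036,0,0,-0.1,0]
  ]
}}

```text
t: 13.83
tool_pos: [0.5112, -0.2419, 0.4391]
tool_rot: [3.135, -0.143, 0.008]
contact_force: [0.2, 1.0, -0.6]
opening: 0.036
grip_force: 0.0
```

Run:
```python
from h import *
o=held();a=eyes.get_image("scene");c=cloud(a)
print("w1",axis(c,.506,-.2415,.163,.186)); m=(abs(c[...,0]-.506)<.014)&(abs(c[...,1]+.2415)<.014)&(c[...,2]<.23); print(c[m][:,2].max())
print("A",axis(c,.4445,.2355,.012,.048))
print(go([.4465,.2355,.300],np.pi/2-.0915))
```

```text
{'t': 13.8333, 'tool_pos': [0.5112, -0.2419, 0.4391], 'tool_rot': [3.1354, -0.1431, 0.008], 'contact_force': [0.2018, 0.9886, -0.6063], 'opening': 0.036, 'grip_force': 0.0}
w1 (array([ 505.8, -242.5]), 84, np.float64(1.3))
0.20555424976058834
A (array([444.5, 234.4]), 88, np.float64(2.1))
(array([-0.1077, -0.4694, -0.0186]), np.float64(0.0003))
```

>>> {"name": "apply_moves", "arguments": {
  "plan": [
    [0.04,-0.009,-0.04,0,0],
    [0.04,-0.018,-0.08,0,0],
    [0.056,-0.027,-0.12,0,0],
    [0.056,-0.036,-0.16,0,0],
    [0.056,-0.045,-0.2,0,0],
    [0.056,-0.055,-0.24,0,0],
    [0.056,-0.064,-0.28,0.01,0],
    [0.056,-0.073,-0.318,0.025,0],
    [0.056,-0.082,-0.355,0.04,0],
    [0.056,-0.09,-0.39,0.06,0],
    [0.056,-0.098,-0.425,0.08,0],
    [0.056,-0.106,-0.455,0.1,0]
  ]
}}

```text
t: 14.88
tool_pos: [0.4452, 0.223, 0.333]
tool_rot: [3.138, -0.142, -0.004]
contact_force: [1.0, 0.2, 1.2]
opening: 0.0561
grip_force: 0.0
```

>>> {"name": "apply_moves", "arguments": {
  "plan": [
    [0.056,-0.001,-0.014,0.005,0],
    [0.056,-0.001,-0.014,0.005,0],
    [0.056,-0.001,-0.014,0.005,0]
  ]
}}

```text
t: 15.13
tool_pos: [0.4461, 0.2354, 0.3286]
tool_rot: [3.136, -0.14, -0.006]
contact_force: [0.3, -0.3, 0.4]
opening: 0.056
grip_force: 0.0
```

Run:
```python
from h import *
o=held();print(go([.447,.2355,.040],np.pi/2-.0915))
```

```text
{'t': 15.1333, 'tool_pos': [0.4461, 0.2354, 0.3286], 'tool_rot': [3.1363, -0.1402, -0.0063], 'contact_force': [0.3062, -0.3068, 0.4313], 'opening': 0.056, 'grip_force': 0.0}
(array([ 0.002 , -0.0008,  0.1339]), np.float64(0.0021))
```

>>> {"name": "apply_moves", "arguments": {
  "plan": [
    [0.056,0.001,0,0.04,0],
    [0.056,0.001,0,0.08,0],
    [0.056,0.001,0,0.11,0],
    [0.056,0.001,0,0.128,0],
    [0.056,0.001,0,0.134,0],
    [0.056,0.001,0,0.134,0],
    [0.02,0.001,0,0.134,0],
    [0.02,0.001,0,0.134,0],
    [0.02,0.001,0,0.134,0],
    [0.02,0.001,0,0.134,0],
    [0.02,0.001,0,0.134,0],
    [0.02,0.001,0,0.134,0]
  ]
}}

```text
t: 16.13
tool_pos: [0.4492, 0.2354, 0.1994]
tool_rot: [-3.138, 0.143, -0.006]
contact_force: [-0.7, -1.4, 6.3]
opening: 0.0227
grip_force: 25.0
```

>>> {"name": "apply_moves", "arguments": {
  "plan": [
    [0.02,0,0,-0.02,0],
    [0.02,0,0,-0.06,0],
    [0.02,0,0,-0.1,0],
    [0.02,0,0,-0.14,0],
    [0.02,0,0,-0.18,0],
    [0.02,0,0,-0.22,0],
    [0.02,0,0,-0.245,0],
    [0.02,0,0,-0.255,0]
  ]
}}

```text
t: 16.8
tool_pos: [0.4481, 0.2353, 0.4584]
tool_rot: [-3.135, 0.143, -0.014]
contact_force: [-0.1, 0.9, -1.0]
opening: 0.0228
grip_force: 24.8
```

Run:
```python
from h import *
o=held();print(go([.5902,-.2490,.435-.1547],np.pi/2-.0915))
```

```text
{'t': 16.8, 'tool_pos': [0.4481, 0.2353, 0.4584], 'tool_rot': [-3.1345, 0.1426, -0.0142], 'contact_force': [-0.0878, 0.8864, -0.9518], 'opening': 0.0228, 'grip_force': 24.8336}
(array([0.1839, 0.4701, 0.023 ]), np.float64(0.0005))
```

>>> {"name": "apply_moves", "arguments": {
  "plan": [
    [0.02,0.013,0.033,0,0],
    [0.02,0.028,0.071,0,0],
    [0.02,0.043,0.109,0,0],
    [0.02,0.058,0.147,0,0],
    [0.02,0.073,0.185,0,0],
    [0.02,0.088,0.223,0,0],
    [0.02,0.103,0.261,0,0],
    [0.02,0.118,0.299,0,0],
    [0.02,0.133,0.337,0,0],
    [0.02,0.148,0.375,0,0],
    [0.02,0.162,0.413,0,0],
    [0.02,0.175,0.445,0,0]
  ]
}}

```text
t: 17.8
tool_pos: [0.5817, -0.2265, 0.4499]
tool_rot: [-3.137, 0.145, 0.004]
contact_force: [0.1, 1.3, -0.9]
opening: 0.0234
grip_force: 24.9
```

>>> {"name": "apply_moves", "arguments": {
  "plan": [
    [0.02,0.008,0.02,0,0],
    [0.02,0.009,0.025,0,0],
    [0.02,0.009,0.025,0.015,0],
    [0.02,0.009,0.025,0.04,0],
    [0.02,0.009,0.025,0.065,0],
    [0.02,0.009,0.025,0.08,0],
    [0.02,0.009,0.025,0.083,0],
    [0.02,0.009,0.025,0.083,0],
    [0.02,0.009,0.025,0.083,0]
  ]
}}

```text
t: 18.55
tool_pos: [0.5886, -0.2491, 0.3698]
tool_rot: [3.138, -0.142, 0.002]
contact_force: [-1.2, 0.8, -0.1]
opening: 0.0228
grip_force: 24.9
```

Run:
```python
from h import *
o=held();a=eyes.get_image("scene");c=cloud(a)
print(go([.5902,-.2490,.337-.1547]))
for hi in(.180,.188): print("held",axis(c,.586,-.248,.165,hi))
print("w1",axis(c,.506,-.2415,.163,.186),"v4",axis(c,.547,-.243,.163,.18))
```

```text
{'t': 18.55, 'tool_pos': [0.5886, -0.2491, 0.3698], 'tool_rot': [3.138, -0.1418, 0.0016], 'contact_force': [-1.2049, 0.8074, -0.0768], 'opening': 0.0228, 'grip_force': 24.8723}
(array([ 0.0009, -0.0007,  0.0338]), 0)
held (array([ 581.6, -249.1]), 16, np.float64(0.9))
held (array([ 582.1, -249.9]), 53, np.float64(0.9))
w1 (array([ 506.5, -242.1]), 66, np.float64(1.2)) v4 (array([ 546.3, -244.9]), 32, np.float64(0.7))
```

>>> {"name": "apply_moves", "arguments": {
  "plan": [
    [0.02,0.003,-0.001,0.002,0],
    [0.02,0.003,-0.001,0.009,0],
    [0.02,0.003,-0.001,0.016,0],
    [0.02,0.003,-0.001,0.022,0],
    [0.02,0.003,-0.001,0.028,0],
    [0.02,0.003,-0.001,0.032,0],
    [0.02,0.003,-0.001,0.034,0],
    [0.02,0.003,-0.001,0.034,0]
  ]
}}

```text
t: 19.27
tool_pos: [0.5914, -0.249, 0.3355]
tool_rot: [-3.138, 0.143, 0.001]
contact_force: [-2.1, 1.5, 5.8]
opening: 0.0232
grip_force: 25.4
```

>>> {"name": "apply_moves", "arguments": {
  "plan": [
    [0.036,0,0,-0.001,0],
    [0.036,0,0,-0.001,0],
    [0.036,0,0,-0.001,0],
    [0.036,0,0,-0.03,0],
    [0.036,0,0,-0.07,0],
    [0.036,0,0,-0.09,0],
    [0.036,0,0,-0.09,0],
    [0.0,0,0,-0.09,0],
    [0.0,0,0,-0.09,0],
    [0.0,0,0,-0.09,0],
    [0.0,0,0,-0.09,0]
  ]
}}

```text
t: 20.18
tool_pos: [0.5912, -0.2489, 0.4226]
tool_rot: [-3.137, 0.143, 0.005]
contact_force: [0.2, 0.4, -0.4]
opening: 0.0
grip_force: 0.0
```

Run:
```python
from h import *
o=held();a=eyes.get_image("scene");c=cloud(a)
for n,x,y in(("w3",.586,-.2485),("w1",.506,-.242),("w2",.5125,-.1695),("v4",.546,-.245),("v5",.552,-.173),("v6",.592,-.177)):
    m=(abs(c[...,0]-x)<.014)&(abs(c[...,1]-y)<.014)&(c[...,2]<.22);print(n,axis(c,x,y,.163,.186),round(float(c[m][:,2].max()),4))
print(go([.551,-.208,.43-.1547]))
cv2.imwrite("pics/g.png",cv2.resize(a["img"][165:265,200:320],(600,500)))
```

```text
{'t': 20.1833, 'tool_pos': [0.5912, -0.2489, 0.4226], 'tool_rot': [-3.1367, 0.1431, 0.0052], 'contact_force': [0.2163, 0.4221, -0.3624], 'opening': 0.0, 'grip_force': 0.0}
w3 (array([ 585.3, -249.4]), 126, np.float64(1.0)) 0.2051
w1 (array([ 506. , -242.1]), 79, np.float64(1.3)) 0.2053
w2 (array([ 512.9, -170.6]), 93, np.float64(1.5)) 0.2053
v4 (array([ 545.8, -244.7]), 83, np.float64(1.2)) 0.2056
v5 (array([ 552.1, -173.1]), 94, np.float64(1.4)) 0.205
v6 (array([ 592.3, -177. ]), 114, np.float64(1.2)) 0.2051
(array([-0.0434, -0.0369, -0.0069]), 0)
```

View pics/g.png

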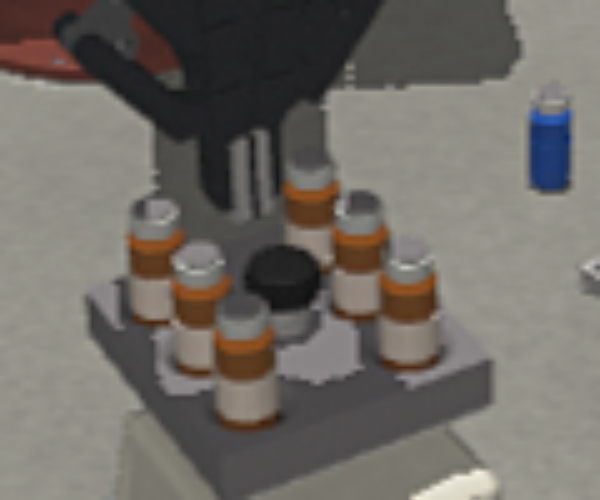

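All six vials stand upright with their tops level (0.205 m). The knob is clear at (283,275) and the gripper is closed above it. Now over the knob, then down.

>>> {"name": "apply_moves", "arguments": {
  "plan": [
    [0.0,-0.022,-0.018,0,0],
    [0.0,-0.044,-0.035,0,0],
    [0.0,-0.044,-0.035,0,0],
    [0.0,-0.044,-0.035,0,0],
    [0.0,-0.044,-0.035,0.015,0],
    [0.0,-0.044,-0.035,0.03,0],
    [0.0,-0.044,-0.035,0.045,0],
    [0.0,-0.044,-0.035,0.055,0],
    [0.0,-0.044,-0.035,0.058,0],
    [0.0,-0.044,-0.035,0.058,0]
  ]
}}

```text
t: 21.07
tool_pos: [0.551, -0.2104, 0.3657]
tool_rot: [-3.137, 0.144, 0.003]
contact_force: [0.2, 0.6, 0.1]
opening: -0.0004
grip_force: 0.0
```

Run:
```python
from h import *
o=held();a=eyes.get_image("scene")
print(go([.550,-.2095,.358-.1547]))
cv2.imwrite("pics/k.png",cv2.resize(a["img"][165:265,200:320],(600,500)))
```

```text
{'t': 21.0667, 'tool_pos': [0.551, -0.2104, 0.3657], 'tool_rot': [-3.1374, 0.1436, 0.0031], 'contact_force': [0.2465, 0.6241, 0.1487], 'opening': -0.0004, 'grip_force': 0.0}
(array([-0.0012, -0.0008,  0.0089]), 0)
```

View pics/k.png

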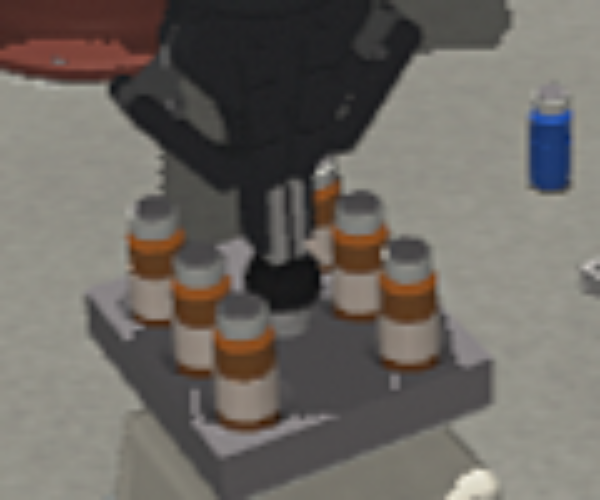

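The closed fingertips are centred just above the knob at (283,270), between the two rows and clear of the vials. Feeling down for contact.

>>> {"name": "apply_moves", "arguments": {
  "plan": [
    [0.0,-0.001,-0.001,0.003,0],
    [0.0,-0.001,-0.001,0.006,0],
    [0.0,-0.001,-0.001,0.007,0],
    [0.0,-0.001,-0.001,0.007,0]
  ]
}}

```text
t: 21.45
tool_pos: [0.5499, -0.209, 0.36]
tool_rot: [3.138, -0.143, 0.0]
contact_force: [0.9, -0.3, 0.0]
opening: -0.0002
grip_force: 0.0
```

>>> {"name": "apply_moves", "arguments": {
  "plan": [
    [0.0,0,0,0.001,0],
    [0.0,0,0,0.001,0]
  ]
}}

```text
t: 21.62
tool_pos: [0.5499, -0.209, 0.3591]
tool_rot: [3.138, -0.143, 0.0]
contact_force: [-0.5, -0.2, -0.9]
opening: 0.0001
grip_force: 0.0
```

>>> {"name": "apply_moves", "arguments": {
  "plan": [
    [0.0,0,0,0.001,0],
    [0.0,0,0,0.001,0]
  ]
}}

```text
t: 21.78
tool_pos: [0.5501, -0.2091, 0.3585]
tool_rot: [3.138, -0.143, 0.001]
contact_force: [0.2, 0.4, 0.8]
opening: 0.0001
grip_force: 0.0
```

>>> {"name": "apply_moves", "arguments": {
  "plan": [
    [0.0,0,0,0.001,0],
    [0.0,0,0,0.001,0]
  ]
}}

```text
t: 21.95
tool_pos: [0.5501, -0.2091, 0.3578]
tool_rot: [3.138, -0.143, 0.001]
contact_force: [-0.8, -0.1, 3.7]
opening: 0.0
grip_force: 2.3
```

>>> {"name": "apply_moves", "arguments": {
  "plan": [
    [0.0,0,0,0.001,0],
    [0.0,0,0,0.001,0]
  ]
}}

```text
t: 22.12
tool_pos: [0.5501, -0.2091, 0.3569]
tool_rot: [3.138, -0.143, 0.001]
contact_force: [-1.9, 1.7, 5.3]
opening: -0.0002
grip_force: 2.7
```

>>> {"name": "apply_moves", "arguments": {
  "plan": [
    [0.0,0,0,0.001,0],
    [0.0,0,0,0.001,0],
    [0.0,0,0,0.001,0]
  ]
}}

```text
t: 22.37
tool_pos: [0.5501, -0.2091, 0.3562]
tool_rot: [3.138, -0.143, 0.001]
contact_force: [-1.5, 1.2, 5.4]
opening: 0.0
grip_force: 3.1
```

>>> {"name": "apply_moves", "arguments": {
  "plan": [
    [0.0,0,0,0.001,0],
    [0.0,0,0,0.002,0],
    [0.0,0,0,0.003,0],
    [0.0,0,0,0.0035,0],
    [0.0,0,0,0.0035,0],
    [0.0,0,0,0.0035,0]
  ]
}}

```text
t: 22.87
tool_pos: [0.5501, -0.2091, 0.3535]
tool_rot: [3.138, -0.143, 0.002]
contact_force: [-3.8, 1.3, 9.2]
opening: 0.0004
grip_force: 4.4
```

Run:
```python
from h import *
fz=[]
for i in range(6):
    a=eyes.get_image("scene"); fz.append(telemetry.get_obs()["contact_force"][2])
o=held();print(np.round(fz,1));c=cloud(a)
for n,x,y in(("w3",.586,-.2485),("w1",.506,-.242),("w2",.5125,-.1695),("v4",.546,-.245),("v5",.552,-.173),("v6",.592,-.177)):
    m=(abs(c[...,0]-x)<.012)&(abs(c[...,1]-y)<.012)&(c[...,2]<.208);print(n,axis(c,x,y,.163,.181),round(float(np.percentile(c[m][:,2],97)),4))
m=(abs(c[...,2]-.152)<.007);m[:,:200]=0;m[:,310:]=0;m[:200]=0;m[265:]=0;print("deck z",np.median(c[m][:,2]))
```

```text
{'t': 23.1667, 'tool_pos': [0.5501, -0.2091, 0.3535], 'tool_rot': [3.1377, -0.1431, 0.0016], 'contact_force': [-3.0115, 2.2555, 9.7108], 'opening': 0.0001, 'grip_force': 4.4347}
[ 9.3  9.1  8.3 10.1  8.3  9.7]
w3 (array([ 585.2, -249. ]), 97, np.float64(1.0)) 0.1985
w1 (array([ 505.8, -242.1]), 69, np.float64(1.4)) 0.1992
w2 (array([ 512.9, -171.7]), 26, np.float64(1.2)) 0.1922
v4 (array([ 546. , -244.5]), 62, np.float64(1.3)) 0.1988
v5 (array([ 552.2, -173. ]), 75, np.float64(1.3)) 0.1991
v6 (array([ 592.1, -176.8]), 91, np.float64(1.0)) 0.1988
deck z 0.15015198994544438
```

The deck has dropped 4.7 mm by depth, and the force of about 9.1 N matches a 5 mm stroke. The vials are upright, so I'm handing it in.

```bash
python3 -c "
from station import ctrl; print(ctrl.finish_job())"
```

```text
the job is handed in; nothing more can be done
None
```

All three tall vials are upright in the head's wells, so both rows are full, and the job was handed in at about 23 s with the knob held about 4.7 mm down its 10 mm stroke at roughly 9 N.

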